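Open a test fixture's bifold dust cover, load the module and log it on the counter

ROBOT

A 6-joint arm with a two-finger parallel gripper is mounted at the origin on the work surface. World frame = base frame: x ahead of the robot, y to its left, z up, the work surface at z = 0. Lengths are in m, angles in rad, forces in N, time in s.
With the tool pointing down it reaches from about 0.225 to 0.875 m from the base axis. Payload 3.4 kg.
Tool frame: the origin (TCP) lies on the centre line of the jaws, within the pads' length; the fingertips stand 17 mm ahead of it and the grasp point (between the pads) lies 2 mm behind it (manip.finger_overhang is the distance from the TCP to the fingertips, in m); y points along the fingers, x is the direction in which the jaws open and shut, and the axes are right-handed (so a half turn about y gives the same grasp; the last joint's range is limited). The gripper opens to 85 mm and grips with 20 to 120 N. Pads are 22 mm wide; open, the fingers measure 114 mm over their backs; the gripper's body (76 mm by 85 mm) begins 54 mm behind the grasp point. The pads swing forward as they close: fully open they stand 13 mm farther back than shut.
Start: joints at [-1.466, 0.276, 1.505, -0, 1.361, -0.121], TCP at [0.129, -0.56, 0.248] pointing down, gripper open.
Joint ranges: [-2.89, 2.89], [-0.75, 2.08], [0.22, 2.7], [-1.18, 4.32], [0.11, 2.71], [-2.7, 2.7]. Speed limits (rad/s): [2.57, 2.57, 3.14, 3.14, 3.14, 3.14].

INTERFACE

Orientations are given as a unit quaternion [w, x, y, z].
In Python, from rig import manip gives the robot as it stands.
- The arm moves only by the tool arm_command, never from a script. Its argument "commands" is a list of rows, each a list of 3 entries, a list of its own where there are three numbers: the finger opening in cm, from 0 to 8.54, then the shift along the world's x, y, z in cm, then the turn about the world's z in rad. A call has 1 to 12 rows; each row shifts and turns the commanded pose from where the row before left it; what a row does not reach is not made up. A row lasts 1/10 s, in which the tool goes at most 50 mm and 8.59 degrees, less where a joint would pass 70% of its speed; a pose out of reach is approached as far as the arm can. A call with a gripper value outside its range is refused whole. The fingers move at their own pace and stop on an object; "grip_force" is the grip in N (left out, the last holds). Time passes only in rows, so rows that do not move let the fingers close. It gives the time, the measured TCP pose, the force and the opening at its end, in the units of the state.
- manip.get_state(): the state, without advancing time (a new reading comes with each control period).
- manip.get_image(name): name is "scene" or "side" or "wrist"; returns a dict with "pixels" (480x640x3 uint8, red, green, blue), "range_z" (480x640 float32, m along the optical axis (not along the pixel's ray), 0 where there is no reading), "intrinsics" (3x3 intrinsics, pixels), "R" (3x3) and "t" (3): a world point X has camera coordinates R X + t. Camera axes: x right, y down, z forward; pixel columns grow to the right and rows downward; lengths in m; the calibration is good to about 2 mm. The wrist camera is an equidistant fisheye: a pixel r from the principal point sees the ray r / f radians off the axis. A picture is of the moment at which its call begins.
- manip.sign_off(): hands the job in, once; it reports no verdict.
The state is a dict: "clock": time; "qpos": joint angles; "qd": joint speeds; "effort": joint torques, N m; "position": TCP position; "ee_rot": TCP orientation; "contact_force": force on the tool from outside, world axes, zero at the start; "moment": the same for the moment, N m; "width": finger opening in m.
Only numpy, scipy, OpenCV 4.12 (cv2) and the standard library are available. Lean on these libraries where they do the work, as an engineer would, in place of code of your own. Each camera call takes 0.05 s, during which the arm holds its last target.

TASK

Push the test fixture's bifold dust cover until its two panels stand folded flat against each other, then take the module with the narrow plug end out of the charging dock and lay it flat, right way up, in the fixture's nest with its plug at the end between the tall cheeks; set it down rather than dropping it. Then log it: swing the tally counter's sprung lever all the way to its stop and let it spring back. Leave the cover folded, the other pack in its bay, and everything else standing where it is.

Things in the scene. Friction and masses are not known exactly. Their poses are not given: they have to be found in the camera images.
- fixture: Fixed aluminium test fixture. Origin: underside, on the table; z up, y along the nest, x from the cover's pivot side to the other. Base plate x -100..100, y -135..110 mm, 12 mm thick; its top is the nest floor. Rails at y +/-101 mm (8 wide, x -80..90, top 45 mm) carry the cover. Outside the -y rail a column (x 30..80, y -133..-115, 112 mm high, 195 with its parked clamp's handle).
- nest (a point): Centre of the nest floor (fixture x 12, y 0, z 12 mm), axes as fixture. The module lies along y with 5 mm play all round. From this point: tall cheeks 30 mm high at x +/-30..38, y -80..-18 (no room for fingers: hold the module at y 5 to 45); plug-end stop 30 mm high at y -80..-90; at the tail, 10 mm high, guides at x +/-30..38, y 63..79 and a stop at y 80..86.
- nest_plug (a point): Point on the nest floor where the tip of the module's plug belongs: 75 mm from point nest towards fixture -y.
- cover_a (a joint): Bifold dust cover: angle (rad) of each panel above level. 0 = panels level, end to end, over the nest; 1.571 (stop) = both upright, flat against each other. Starts as a low tent, 0.35 to 0.85. Two grey panels, each 70 x 196 (along y) x 6 mm, hinged together; the first turns on a fixed pivot, the second's free edge runs on the rails. Takes a few N; hinge friction holds it where left.
- cover_pivot (a point): Middle of the cover's fixed pivot axis (along fixture y): fixture x -72, y 0, height 46 mm. Pushing the free edge level towards it (fixture -x) raises the middle hinge until the panels fold. Folded stack: fixture x -78..-66 mm, with the push bar to x -57; top 116 mm above the table.
- cover_edge (a point): Middle of the second panel's free edge, underside, height 46 mm, at 140 mm x cos(cover angle) from the pivot along fixture +x. A dark 10 mm thick, 140 mm long push bar lies along the panel's outer (upper) face: centre 6 mm from the edge, 10 mm above the underside.
- dock: Fixed grey charging dock with black roof, 120 mm deep (x), 163 mm wide (y), 42 mm high plus a 6 mm step on the roof. Origin: centre of its underside; its open front faces its own -x. Two roofed bays 56 mm wide, 36 mm high, centred at y = +/-47.5 mm, open at the front, without floor: the packs slide on the table.
- module: The module to load: grey pack 150 x 50 x 26 mm, 0.15 to 0.27 kg, with a narrower black plug (15 long, 28 wide, 14 mm thick, mid-height; within the 150) at its +x end. Origin: centre of underside; x along its length to the plug, z up. Starts in either bay, lying on the table, tail inside, plug end standing out 55 to 65 mm from the dock's front (40 to 50 mm at full width).
- module_plug (a point): Point under the tip of the module's plug: 75 mm from the module's origin along its +x, at underside height.
- blank: The other pack: a blanking pack of the same 150 x 50 x 26 mm and material but with a plain full-width end and no plug. Axes alike, x towards the end that sticks out of the dock. In the other bay; leave it there.
- counter: Fixed grey tally counter, box 70 x 60 x 45 mm, origin centre of underside, z up; the lever sweeps on its -x side.
- lever (a joint): Steel advance lever on top of the counter, turning about the vertical through lever_pivot. 0 = rest, grows anticlockwise seen from above to the stop at 1.0 rad. Spring returns it to 0: about 1 N at the knob at rest, 3 N at the stop.
- lever_pivot (a point): Lever's pivot: counter x -12 mm, y 0, 50 mm above the table. At rest the lever points 2.64 rad (anticlockwise) from counter +x, at its stop 3.64 rad.
- lever_knob (a point): Top centre of the lever's upright black round knob, 16 mm diameter, 65 mm from the pivot, from 50 to 84 mm above the table.
- bottle: Bystander: white plastic bottle 54 mm diameter, 130 mm high; origin centre of underside.
- jar: Bystander: amber jar 56 mm diameter, 70 mm high; origin centre of underside.
- tape: Bystander: roll of black tape lying flat, 60 mm diameter, 25 mm high; origin centre of underside.
- screwdriver: Bystander: screwdriver lying on the mat, up to 220 mm long.
- brush: Bystander: brush lying on the mat, up to 220 mm long.
Things that resemble listed ones, but are neither listed nor needed, are in the scene too. Leave any turquoise look-alike of the module alone.

How it is judged:
On the way, in this order (a step that is already met when the one before it is completed fails the run):
1. the bifold cover stands folded flat (over 1.48 of 1.571 rad) (value of joint cover_a above 1.48 rad), for 0.2 s.
2. the module lies in the nest, plug at the cheeks' end, let go (value of joint cover_a above 1.48 rad and contact force between the fingers and module below 0.1 N and horizontal distance between module and nest below 0.01 m and horizontal distance between module_plug and nest_plug below 0.01 m and z of module in the frame of nest between -0.004 and 0.004 m and angle between module's own z axis and vertical below 0.08 rad), for 0.2 s.
3. the counter's lever is at its stop (over 0.93 of 1.0 rad) (value of joint lever above 0.93 rad), for 0.05 s.
At the end, for the whole second after the job is handed in: Cover folded flat (each panel over 1.48 rad); module at rest in the nest, its centre and plug tip within 10 mm of nest and nest_plug, underside within 4 mm of the nest floor, tilted under 0.08 rad and let go; lever back within 0.08 rad of rest; blanking pack within 20 mm of its start (all of step 2 and linear speed of module below 0.01 m/s and value of joint lever below 0.08 rad and distance of blank from where it was at the start of the episode below 0.02 m); the robot touches nothing.
It fails at once if the module is let go or dropped with its underside more than 32 mm above the table (height (world z) of module above 0.032 m and contact force between the fingers and module below 0.1 N).
It fails at once if the blanking pack is moved by more than 20 mm (distance of blank from where it was at the start of the episode above 0.02 m).
It fails at once if a bystander is moved by more than 25 mm (distance of any of bottle, jar, tape, screwdriver, brush from where it was at the start of the episode above 0.025 m).
It fails at once if the bottle or jar is tipped over (angle between any of bottle, jar's own z axis and vertical above 0.5 rad).
It also fails if it takes over 67 s, if anything falls off the work surface, if the arm or the gripper's body presses on something with over 40 N, if the wrist force passes 120 N, or if a joint passes its speed limit or range.

## Working session

There is one attempt and no reset: what is moved stays moved. The work goes in short steps, Python scripts to look and compute and a tool call to move; the robot and the scene stay as the last step left them, time stands still between calls to the robot, and variables do not carry over. Pictures are saved under pics/ and viewed, and the job is handed in when it is done.

Besides the shell and the picture viewer there is one more tool, called after "Emit:" as name(argument=value, ...), one argument or row to a line, values as JSON. arm_command: Moves the arm, as the interface text tells. Its arguments: {"type":"object","properties":{"commands":{"type":"array"},"grip_force":{"type":"number"}},"required":["commands"]}

```bash
ls; mkdir -p pics; cat > h.py <<'E'
import numpy as np, cv2
from rig import manip
def grab(n,tag):
    im=manip.get_image(n); np.savez('%s_%s.npz'%(n,tag),**im)
    cv2.imwrite('pics/%s_%s.png'%(n,tag),cv2.cvtColor(im['pixels'],cv2.COLOR_RGB2BGR)); return im
def load(n,tag): return dict(np.load('%s_%s.npz'%(n,tag)))
def ray(im,u,v):
    K=im['intrinsics'];R=im['R'];t=im['t']
    d=np.array([(u-K[0,2])/K[0,0],(v-K[1,2])/K[1,1],1.]); return -R.T@t, R.T@d
def onz(im,u,v,z):
    o,d=ray(im,u,v); return o+d*(z-o[2])/d[2]
def dep(im,u,v):
    o,d=ray(im,u,v); return o+d*im['range_z'][int(v),int(u)]
def proj(im,X):
    c=im['R']@np.array(X)+im['t']; p=im['intrinsics']@c; return p[:2]/p[2]
def cloud(im):
    K=im['intrinsics'];v,u=np.mgrid[0:480,0:640];z=im['range_z']
    c=np.stack([(u-K[0,2])/K[0,0]*z,(v-K[1,2])/K[1,1]*z,z],-1)
    return (c-im['t'])@im['R']
E
python3 - <<'E'
from h import *
for n in('scene','side','wrist'):
    im=grab(n,'0'); print(n,-im['R'].T@im['t'],im['intrinsics'].ravel())
print(manip.get_state())
E
```

```text
pics
scene [ 1.16089999 -0.56956238  0.75726537] [572.02973917   0.         310.94930877   0.         572.02973917
 246.88987802   0.           0.           1.        ]
side [-0.03243528  0.71684538  0.71556401] [572.21378352   0.         313.34197721   0.         572.21378352
 228.50777377   0.           0.           1.        ]
wrist [ 0.20336774 -0.54243312  0.37279904] [371.64829954   0.         317.96565795   0.         371.64829954
 242.38918493   0.           0.           1.        ]
{'clock': 0.15, 'qpos': array([-1.46598349e+00,  2.76503017e-01,  1.50587233e+00, -7.21070189e-06,
        1.36069635e+00, -1.21008548e-01]), 'qd': array([ 3.89002800e-05, -6.30407682e-04, -9.18014571e-04,  7.57796441e-04,
        1.57770229e-03,  8.16386565e-04]), 'effort': array([ 6.54377691e-04, -4.17145264e+01, -2.46033096e+01, -1.07015035e-04,
        7.73636129e-03,  3.11651846e-06]), 'position': array([ 0.12869414, -0.5600245 ,  0.24759605]), 'ee_rot': array([ 0.55352282, -0.55278083,  0.4408487 , -0.44011164]), 'contact_force': array([-0.58301242, -1.21594581, -1.34039906]), 'moment': array([ 0.00423621, -0.00517098,  0.02219159]), 'width': 0.08541111585963707}
```

View pics/scene_0.png

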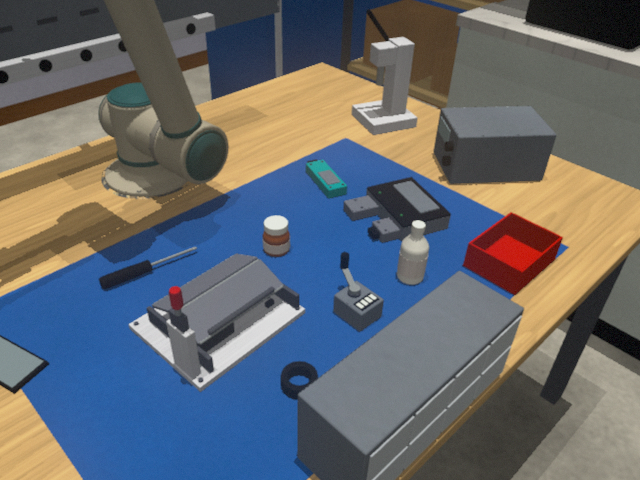

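View pics/side_0.png

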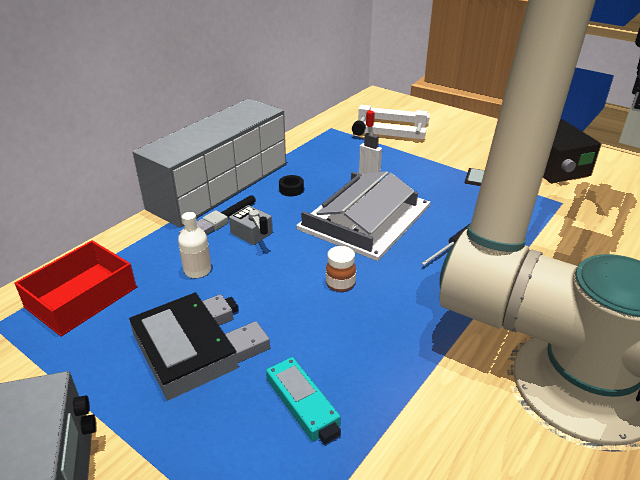

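View pics/wrist_0.png

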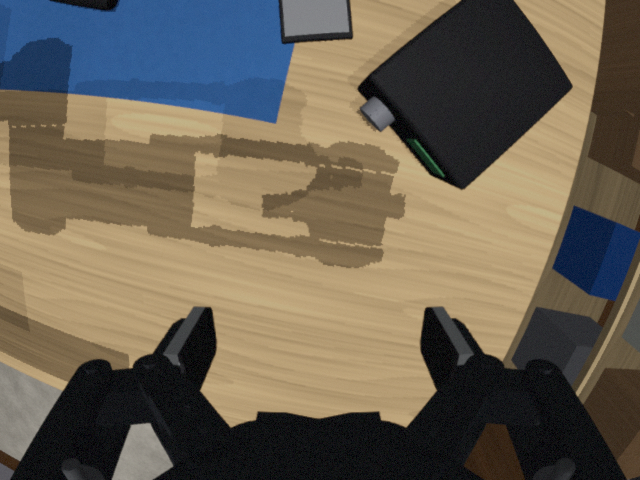

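```bash
python3 - <<'E'
from h import *
def crop(n,x0,y0,x1,y1,s,o):
    p=cv2.imread('pics/%s_0.png'%n)[y0:y1,x0:x1]
    p=cv2.resize(p,None,fx=s,fy=s,interpolation=cv2.INTER_CUBIC); cv2.imwrite('pics/'+o,p)
crop('scene',120,240,320,390,4,'c_fix.png')
crop('scene',330,160,460,260,6,'c_dock.png')
crop('scene',320,240,400,340,6,'c_cnt.png')
crop('side',290,130,440,260,5,'s_fix.png')
crop('side',120,270,290,400,4,'s_dock.png')
crop('side',190,180,290,260,6,'s_cnt.png')
E
```

```text
(no output)
```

View pics/c_fix.png

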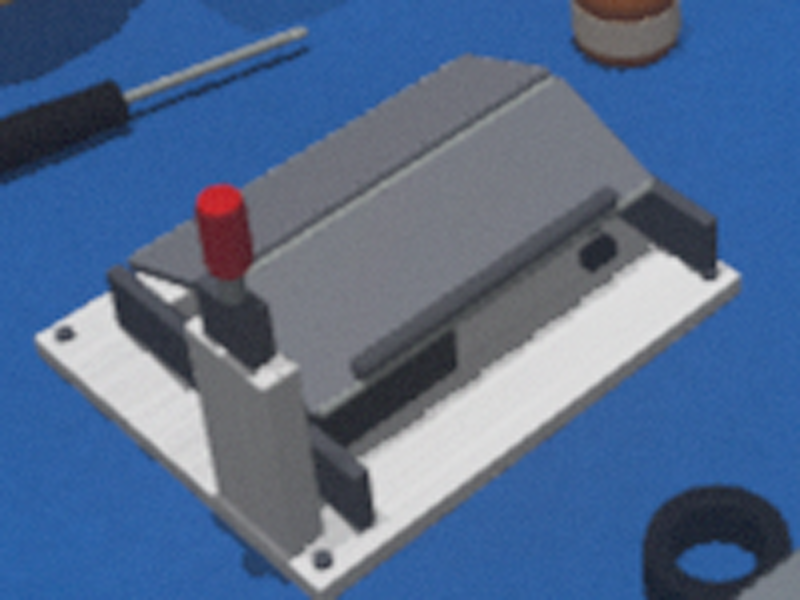

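View pics/c_dock.png

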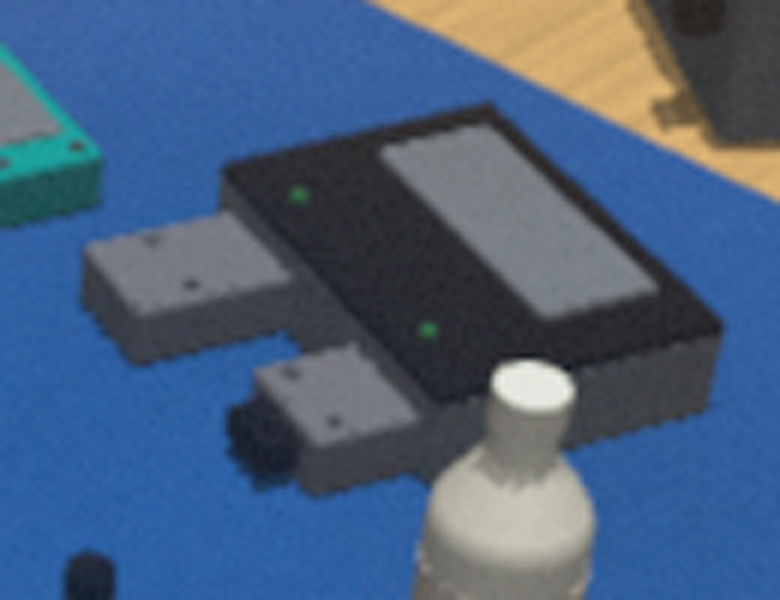

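View pics/c_cnt.png

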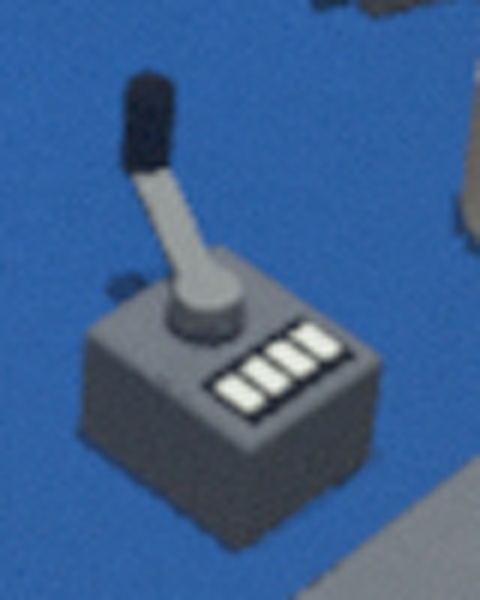

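View pics/s_fix.png

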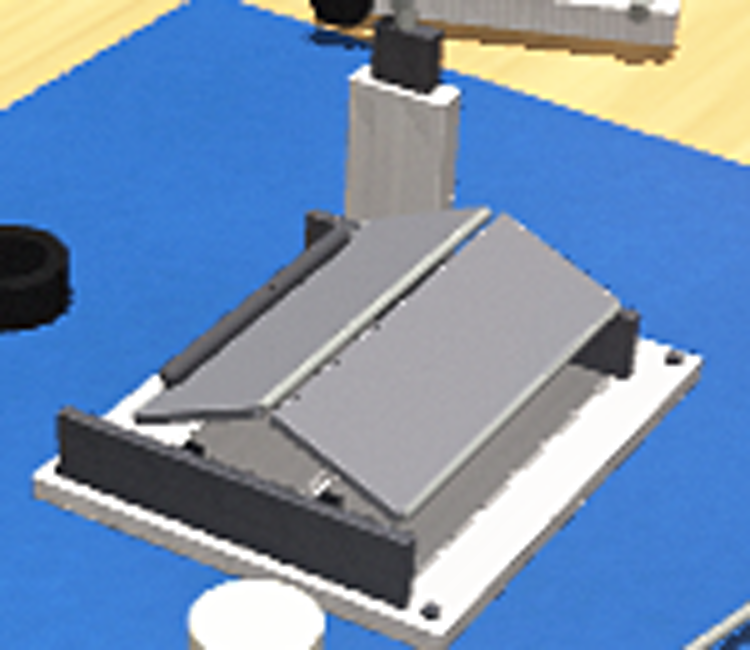

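View pics/s_dock.png

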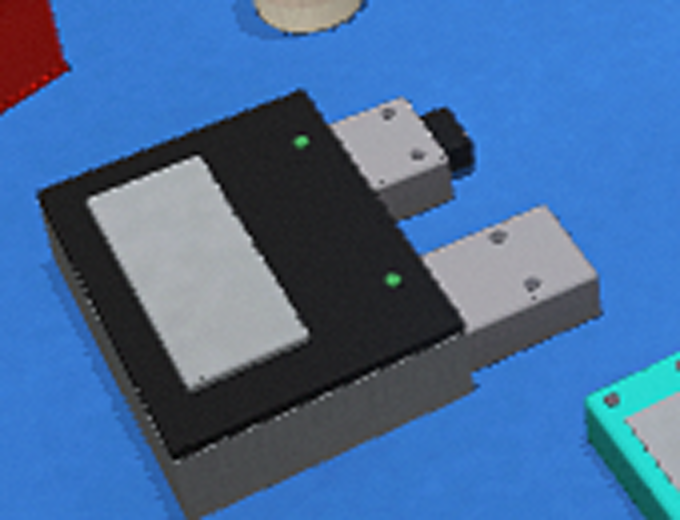

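View pics/s_cnt.png

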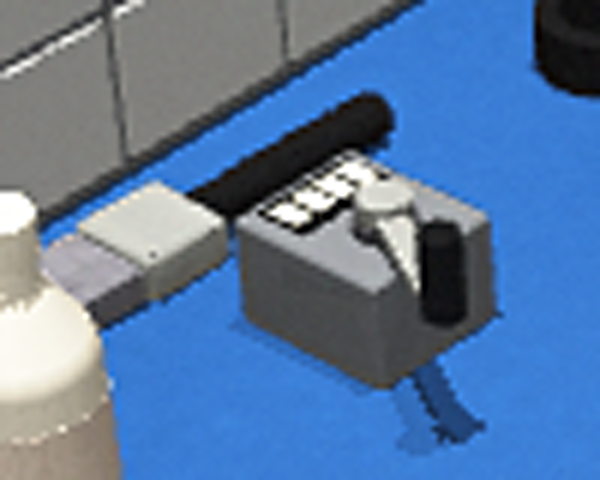

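```bash
cat > fit.py <<'E'
from h import *
def rigid(L,W):
    L=np.array(L,float);W=np.array(W,float)
    lc=L.mean(0);wc=W.mean(0);a=L-lc;b=W-wc
    th=np.arctan2((a[:,0]*b[:,1]-a[:,1]*b[:,0]).sum(),(a*b).sum())
    R=np.array([[np.cos(th),-np.sin(th)],[np.sin(th),np.cos(th)]])
    t=wc-R@lc; res=(L@R.T+t-W)*1000
    return th,R,t,res
E
python3 - <<'E'
from fit import *
S=load('scene','0');D=load('side','0')
f=lambda x,y:(120+x/4-.4,240+y/4-.4); g=lambda x,y:(290+x/5-.4,130+y/5-.4)
def run(name,pts):
    W=[onz(c,*p,z)[:2] for c,p,z,l in pts]
    print(name,'dep',[np.round(dep(c,*p),3).tolist() for c,p,z,l in pts])
    th,R,t,res=rigid([l for *_,l in pts],W); print(name,'th',th,'t',t,'\n',np.round(res,1)); return th,t
run('fix',[(S,f(38,340),.012,(-.1,-.135)),(S,f(322,588),.012,(.1,-.135)),(S,f(740,275),.012,(.1,.11)),
 (D,g(35,477),.012,(.1,.11)),(D,g(440,636),.012,(-.1,.11)),(D,g(702,358),.012,(-.1,-.135))])
f=lambda x,y:(330+x/6-.4,160+y/6-.4); g=lambda x,y:(120+x/4-.4,270+y/4-.4)
# dock top z 42: scene: front-left(223,170) = front,  front-right (435,402); back-right(722,325); back-left (490,103)
run('dock',[(S,f(223,168),.042,(-.06,-.0815)),(S,f(437,402),.042,(-.06,.0815)),(S,f(722,325),.042,(.06,.0815)),(S,f(490,103),.042,(.06,-.0815)),
 (D,g(303,92),.042,(-.06,.0815)),(D,g(40,192),.042,(.06,.0815)),(D,g(175,458),.042,(.06,-.0815)),(D,g(465,327),.042,(-.06,-.0815))])
f=lambda x,y:(320+x/6-.4,240+y/6-.4); g=lambda x,y:(190+x/6-.4,180+y/6-.4)
for n,p,c,z in [('c1',f(90,340),S,.045),('c2',f(240,450),S,.045),('c3',f(382,362),S,.045),('c4',f(220,245),S,.045),
 ('knobtop',f(150,83),S,.084),('pivtop',f(210,285),S,.057),
 ('sc1',g(240,222),D,.045),('sc2',g(378,293),D,.045),('sc3',g(490,212),D,.045),('sc4',g(355,150),D,.045),('sknob',g(440,233),D,.084),('spiv',g(386,195),D,.057)]:
    print(n,np.round(onz(c,*p,z),4),np.round(dep(c,*p),4))
E
```

```text
fix dep [[0.441, -0.307, 0.014], [0.635, -0.293, 0.013], [0.621, -0.052, 0.015], [0.629, -0.064, -0.002], [0.42, -0.063, 0.01], [0.444, -0.325, -0.001]]
fix th 0.06795460192176372 t [ 0.52643218 -0.16498927] 
 [[-2.7 -0.1]
 [ 0.7 -0.2]
 [-0.4  1.7]
 [ 2.1  0.6]
 [-0.2 -0.7]
 [ 0.5 -1.3]]
dock dep [[0.414, 0.35, 0.004], [0.601, 0.25, 0.039], [0.644, 0.359, 0.043], [0.454, 0.472, 0.003], [0.601, 0.251, 0.041], [0.684, 0.339, -0.001], [0.489, 0.417, 0.039], [0.449, 0.305, 0.038]]
dock th -1.9409529697580479 t [0.5452789  0.33341429] 
 [[  39.7  115.4]
 [  39.7  113.3]
 [ -43.7 -112.1]
 [ -43.  -110.8]
 [  43.3  108. ]
 [ -41.  -113.7]
 [ -39.2 -111.6]
 [  44.2  111.5]]
c1 [ 0.6573 -0.0124  0.045 ] [ 0.6558 -0.0107  0.0429]
c2 [ 0.7191 -0.0132  0.045 ] [ 0.7188 -0.0127  0.0444]
c3 [0.7231 0.0452 0.045 ] [0.6961 0.0831 0.0011]
c4 [0.6547 0.0478 0.045 ] [ 1.1609 -0.5696  0.7573]
knobtop [0.6167 0.0531 0.084 ] [0.6182 0.0514 0.0858]
pivtop [0.6735 0.022  0.057 ] [0.6741 0.0212 0.0579]
sc1 [0.717 0.048 0.045] [0.76   0.0095 0.0064]
sc2 [0.6495 0.0502 0.045 ] [0.6497 0.05   0.0448]
sc3 [ 0.6517 -0.0094  0.045 ] [ 6.978e-01 -5.830e-02 -1.000e-04]
sc4 [ 0.7166 -0.01    0.045 ] [ 0.7581 -0.0502  0.0079]
sknob [0.6168 0.0519 0.084 ] [0.6194 0.0492 0.0815]
spiv [0.6751 0.0174 0.057 ] [0.6733 0.0192 0.0587]
```

```bash
python3 - <<'E'
from fit import *
S=load('scene','0');D=load('side','0')
def run(name,pts):
    W=[onz(c,*p,z)[:2] for c,p,z,l in pts]
    th,R,t,res=rigid([l for *_,l in pts],W); print(name,'th',th,'t',t,'\n',np.round(res,1)); return th,R,t
f=lambda x,y:(330+x/6-.4,160+y/6-.4); g=lambda x,y:(120+x/4-.4,270+y/4-.4)
th,R,t=run('dock',[(S,f(223,168),.042,(-.06,.0815)),(S,f(437,402),.042,(-.06,-.0815)),(S,f(722,325),.042,(.06,-.0815)),(S,f(490,103),.042,(.06,.0815)),
 (D,g(303,92),.042,(-.06,-.0815)),(D,g(40,192),.042,(.06,-.0815)),(D,g(175,458),.042,(.06,.0815)),(D,g(465,327),.042,(-.06,.0815))])
for n,c,p,z in [('m',S,f(255,372),.026),('m',S,f(318,446),.026),('roof',S,f(418,416),.026),('roof',S,f(355,342),.026),
 ('m',D,g(404,97),.026),('m',D,g(450,165),.026),('roof',D,g(380,192),.026),('roof',D,g(330,125),.026),
 ('plug',D,g(450,108),.02),('plug',D,g(473,147),.02),
 ('blank',S,f(85,243),.026),('blank',S,f(138,317),.026),('blank',D,g(545,207),.026),('blank',D,g(600,272),.026)]:
    w=onz(c,*p,z)[:2]; print(n,np.round(w,4),'local',np.round((w-t)@R*1000,1))
# fixture details
F=.068;RF=np.array([[np.cos(F),-np.sin(F)],[np.sin(F),np.cos(F)]]);tF=np.array([.5264,-.165])
for c,nm in((S,'S'),(D,'D')):
    P=cloud(c); L=P.copy(); L[...,:2]=(P[...,:2]-tF)@RF
    m=(abs(L[...,0])<.12)&(abs(L[...,1])<.09)&(L[...,2]>.05)&(L[...,2]<.13)
    q=L[m]; 
    for x0 in np.arange(-.09,.1,.01):
        k=(abs(q[:,0]-x0)<.005)
        if k.sum()>10: print(nm,round(x0,3),k.sum(),np.round(np.percentile(q[k,2],[5,50,95]),4))
E
```

```text
dock th 1.2198235007425082 t [0.5452789  0.33341429] 
 [[-3.2  1.7]
 [-2.1  2.4]
 [-0.8  1.7]
 [-1.2  0. ]
 [ 1.5 -2.8]
 [ 1.8  0.1]
 [ 2.6 -0.8]
 [ 1.3 -2.2]]
m [0.5346 0.2301] local [-100.7  -25.5]
m [0.579  0.2133] local [-101.2  -73. ]
roof [0.5915 0.2533] local [-59.3 -71. ]
roof [0.5469 0.2714] local [-57.7 -22.8]
m [0.5761 0.2155] local [-100.1  -69.4]
m [0.5287 0.2344] local [-98.7 -18.5]
roof [0.5408 0.2645] local [-66.2 -19.5]
roof [0.5889 0.2485] local [-64.7 -70.1]
plug [0.5596 0.2038] local [-116.8  -58. ]
plug [0.5336 0.2159] local [-114.4  -29.4]
blank [0.4354 0.2446] local [-121.2   72.6]
blank [0.4824 0.2238] local [-124.5   21.4]
blank [0.4786 0.2283] local [-121.7   26.5]
blank [0.4352 0.2422] local [-123.5   72. ]
S -0.07 151 [0.0531 0.0555 0.0574]
S -0.06 178 [0.0573 0.0595 0.0619]
S -0.05 181 [0.0616 0.064  0.0662]
S -0.04 180 [0.0659 0.068  0.0706]
S -0.03 196 [0.0701 0.0726 0.075 ]
S -0.02 203 [0.0745 0.077  0.0792]
S -0.01 317 [0.0759 0.0787 0.0811]
S -0.0 514 [0.0753 0.0785 0.0816]
S 0.01 558 [0.0709 0.0742 0.0778]
S 0.02 552 [0.0667 0.0698 0.0735]
S 0.03 570 [0.0617 0.0656 0.0691]
S 0.04 574 [0.0576 0.0612 0.0648]
S 0.05 328 [0.055  0.0594 0.0646]
S 0.06 552 [0.0509 0.0595 0.065 ]
D -0.07 264 [0.0506 0.0533 0.0564]
D -0.06 285 [0.0539 0.0572 0.0605]
D -0.05 289 [0.0582 0.0617 0.065 ]
D -0.04 294 [0.0627 0.0656 0.0696]
D -0.03 287 [0.0671 0.0705 0.074 ]
D -0.02 279 [0.0715 0.0748 0.078 ]
D -0.01 196 [0.0745 0.0772 0.0793]
D -0.0 147 [0.0742 0.0765 0.079 ]
D 0.01 130 [0.0695 0.0723 0.0749]
D 0.02 139 [0.0655 0.0677 0.0702]
D 0.03 122 [0.061  0.0637 0.0659]
D 0.04 135 [0.0568 0.0594 0.0617]
D 0.05 261 [0.0535 0.0584 0.0636]
D 0.06 40 [0.0518 0.0609 0.0628]
```

```bash
python3 - <<'E'
from fit import *
from scipy.spatial.transform import Rotation as Ro
s=manip.get_state();q=s['ee_rot'];print(Ro.from_quat(np.r_[q[1:],q[0]]).as_matrix().round(3))
S=load('scene','0');D=load('side','0')
print([ (round(x,4)) for x in [manip.finger_overhang]], [a for a in dir(manip) if a[0]!='_'])
for n,c,p,z in [('bottlecap',S,(418,226),.13),('bottlecap',D,(188,217),.13),('jar',S,(276,223),.07),('jar',D,(341,256),.07),('tape',S,(299,370),.025),('tape',D,(291,182),.025),
 ('turq',S,(320,163),.026),('turq',S,(338,188),.026),('turqplug',D,(330,432),.02),('sd tip',S,(195,249),.01),('sd end',S,(103,280),.015),('cabinet',S,(462,273),.15),('cabinet',S,(300,405),.15)]:
    print(n,onz(c,*p,z).round(3),dep(c,*p).round(3))
E
```

```text
[[ 0.224 -0.     0.975]
 [-0.975  0.001  0.224]
 [-0.001 -1.     0.   ]]
[0.017] ['MotionError', 'finger_overhang', 'get_image', 'get_state', 'sign_off']
bottlecap [0.69  0.169 0.13 ] [0.69  0.169 0.13 ]
bottlecap [0.682 0.18  0.13 ] [0.683 0.179 0.129]
jar [0.444 0.034 0.07 ] [0.447 0.031 0.073]
jar [0.436 0.041 0.07 ] [0.437 0.04  0.069]
tape [ 0.725 -0.162  0.025] [ 0.718 -0.156  0.014]
tape [ 0.727 -0.163  0.025] [ 0.746 -0.185  0.008]
turq [0.28  0.32  0.026] [0.283 0.318 0.028]
turq [0.391 0.271 0.026] [0.39  0.273 0.025]
turqplug [0.253 0.322 0.02 ] [0.253 0.322 0.02 ]
sd tip [ 0.338 -0.097  0.01 ] [ 0.329 -0.092  0.002]
sd end [ 0.303 -0.284  0.015] [ 0.317 -0.289  0.027]
cabinet [0.833 0.097 0.15 ] [0.833 0.097 0.15 ]
cabinet [ 0.841 -0.268  0.15 ] [ 0.832 -0.26   0.133]
```

Emit:
arm_command(
  commands=[
    [0,[3.1,2.5,0],-0.01],
    [0,[3.1,2.5,0],-0.01],
    [0,[3.1,2.5,0],-0.01],
    [0,[3.1,2.5,0],-0.01],
    [0,[3.1,2.5,0],-0.01],
    [0,[3.1,2.5,0],-0.01],
    [0,[3.1,2.5,0],-0.01],
    [0,[3.1,2.5,0],-0.01],
  ],
  grip_force=40,
)

```text
clock: 0.95
position: [0.3777, -0.3591, 0.2481]
ee_rot: [-0.535, 0.535, -0.462, 0.462]
contact_force: [-0.6, 0.0, -0.0]
width: -0.0
```

Emit:
arm_command(
  commands=[
    [0,[3.1,2.5,0],-0.01],
    [0,[3.1,2.5,0],-0.01],
    [0,[3.1,2.5,0],-0.01],
    [0,[3.1,2.5,0],-0.01],
    [0,[3.1,2.5,0],-0.01],
    [0,[3.1,2.5,0],-0.01],
    [0,[3.1,2.5,0],-0.01],
    [0,[3.1,2.5,0],-0.01],
    [0,[0,0,0],0],
    [0,[0,0,0],0],
  ],
)

```text
clock: 1.95
position: [0.6248, -0.1597, 0.2474]
ee_rot: [-0.516, 0.517, -0.483, 0.482]
contact_force: [-0.5, -0.8, -0.3]
width: -0.0001
```

```bash
python3 - <<'E'
from h import *
grab('wrist','1')
E
```

```text
(no output)
```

View pics/wrist_1.png

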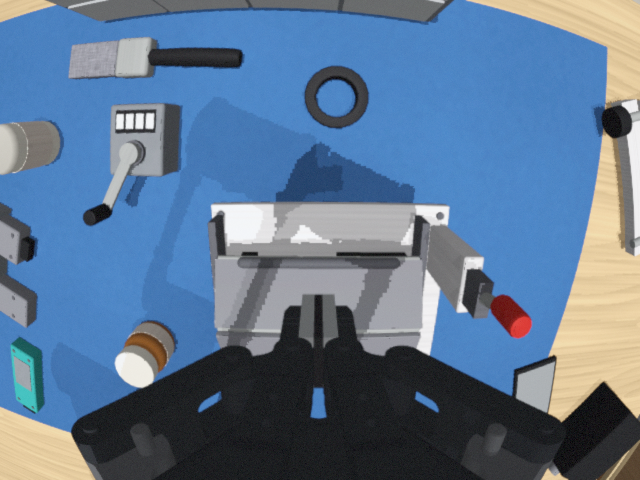

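Emit:
arm_command(
  commands=[
    [0,[0,0,-3],0],
    [0,[0,0,-3],0],
    [0,[0,0,-3],0],
    [0,[0,0,-3],0],
    [0,[0,0,-3],0],
    [0,[0,0,-2],0],
    [0,[0,0,-1],0],
    [0,[0,0,0],0],
    [0,[-1,0,0],0],
    [0,[-1,0,0],0],
    [0,[0,0,0],0],
  ],
)

```text
clock: 3.1
position: [0.6031, -0.1604, 0.0695]
ee_rot: [-0.516, 0.516, -0.483, 0.483]
contact_force: [-0.0, 0.7, 0.3]
width: 0.0001
```

```bash
python3 - <<'E'
from h import *
grab('wrist','2');grab('scene','2')
p=cv2.imread('pics/scene_2.png')[200:400,100:340];cv2.imwrite('pics/sc2.png',cv2.resize(p,None,fx=3,fy=3))
E
```

```text
(no output)
```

View pics/wrist_2.png

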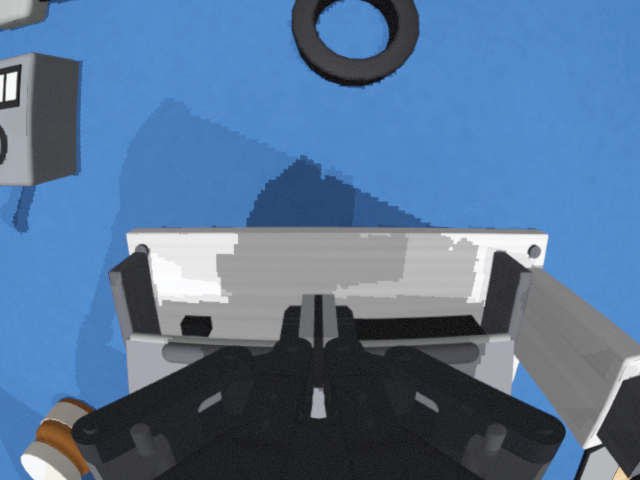

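View pics/sc2.png

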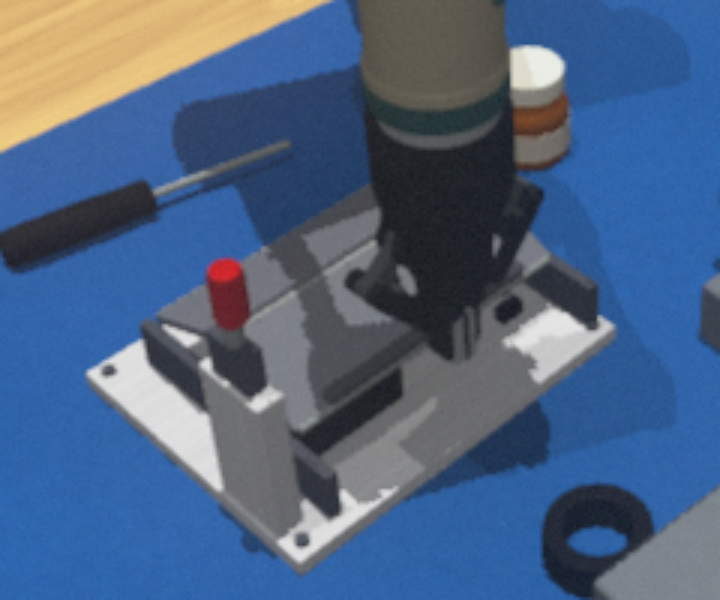

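Emit:
arm_command(
  commands=[
    [0,[-1,-0.07,-0.2],0],
    [0,[-1,-0.07,0],0],
    [0,[-1,-0.07,0],0],
    [0,[-1,-0.07,0],0],
    [0,[-1,-0.07,0],0],
    [0,[-1,-0.07,0],0],
  ],
)

```text
clock: 3.8
position: [0.5434, -0.1645, 0.0662]
ee_rot: [-0.516, 0.516, -0.484, 0.483]
contact_force: [2.1, 0.4, -1.0]
width: 0.0001
```

Emit:
arm_command(
  commands=[
    [0,[-1,-0.07,0],0],
    [0,[-1,-0.07,0],0],
    [0,[-1,-0.07,0],0],
    [0,[-0.8,-0.05,0],0],
    [0,[-0.7,0,0],0],
    [0,[0,0,0],0],
  ],
)

```text
clock: 4.4
position: [0.4984, -0.1671, 0.0663]
ee_rot: [-0.516, 0.516, -0.484, 0.483]
contact_force: [0.2, -0.1, -0.5]
width: -0.0003
```

```bash
python3 - <<'E'
from h import *
grab('wrist','3');grab('scene','3')
p=cv2.imread('pics/scene_3.png')[200:400,100:340];cv2.imwrite('pics/sc3.png',cv2.resize(p,None,fx=3,fy=3))
E
```

```text
(no output)
```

View pics/sc3.png

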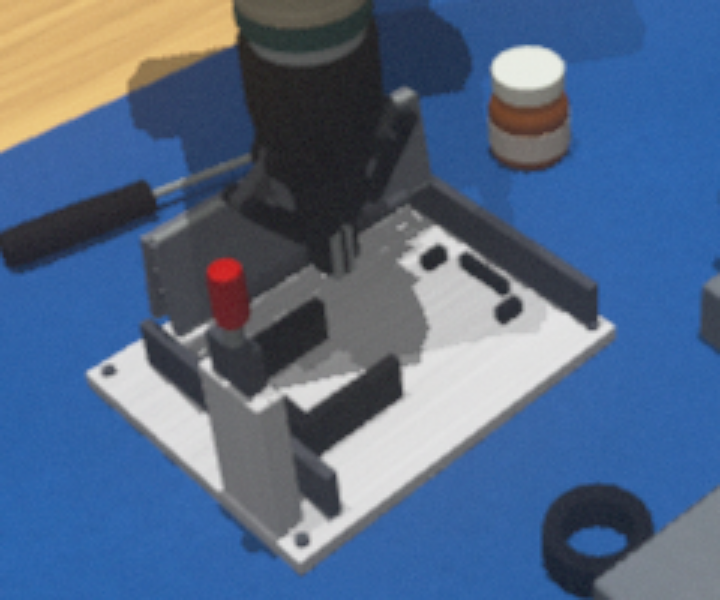

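Emit:
arm_command(
  commands=[
    [0,[-0.5,-0.03,0],0],
    [0,[-0.5,-0.03,0],0],
    [0,[-0.3,0,0],0],
    [0,[0,0,0],0],
  ],
)

```text
clock: 4.9
position: [0.486, -0.1677, 0.0663]
ee_rot: [-0.516, 0.516, -0.484, 0.483]
contact_force: [0.2, 0.0, 0.3]
width: -0.0001
```

Emit:
arm_command(
  commands=[
    [0,[-0.3,0,0],0],
    [0,[-0.2,0,0],0],
    [0,[0,0,0],0],
  ],
)

```text
clock: 5.2
position: [0.4817, -0.1679, 0.0664]
ee_rot: [0.516, -0.516, 0.483, -0.483]
contact_force: [0.4, 0.1, -0.3]
width: -0.0001
```

Emit:
arm_command(
  commands=[
    [0,[-0.2,0,0],0],
    [0,[-0.2,0,0],0],
    [0,[0,0,0],0],
  ],
)

```text
clock: 5.5
position: [0.4811, -0.1682, 0.0669]
ee_rot: [0.517, -0.514, 0.482, -0.486]
contact_force: [7.6, 2.1, -2.3]
width: 0.0001
```

```bash
python3 - <<'E'
from h import *
grab('side','4');grab('scene','4')
p=cv2.imread('pics/scene_4.png')[200:380,100:340];q=cv2.imread('pics/side_4.png')[100:280,270:450]
cv2.imwrite('pics/sc4.png',np.hstack([cv2.resize(p,None,fx=1.9,fy=1.9),cv2.resize(q,None,fx=1.9,fy=1.9)]))
E
```

```text
(no output)
```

View pics/sc4.png

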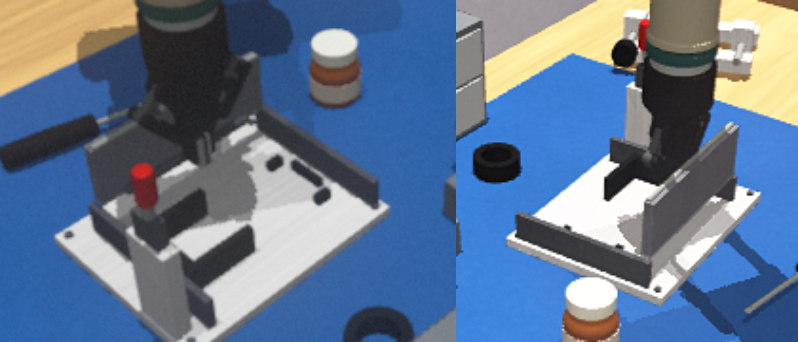

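Emit:
arm_command(
  commands=[
    [0,[1.5,0,0],0],
    [0,[1.5,0,0],0],
    [0,[0,0,4],0],
    [0,[0,0,4],0],
    [0,[0,0,4],0],
    [0,[0,0,4],0],
    [0,[0,0,0],0],
  ],
)

```text
clock: 6.3
position: [0.5102, -0.1692, 0.2321]
ee_rot: [0.517, -0.515, 0.479, -0.487]
contact_force: [0.7, -0.3, -0.1]
width: -0.0002
```

Emit:
arm_command(
  commands=[
    [7,[0.5,3.4,0],0.096],
    [7,[0.5,3.4,0],0.096],
    [7,[0.5,3.4,0],0.096],
    [7,[0.5,3.4,0],0.096],
    [7,[0.5,3.4,0],0.096],
    [7,[0.5,3.4,0],0.096],
    [7,[0.4,3.4,0],0.096],
    [7,[0.4,3.4,0],0.096],
    [7,[0.4,3.4,0],0.096],
    [7,[0.4,3.4,0],0.096],
    [7,[0.4,3.4,0],0.096],
    [7,[0.4,3.4,0],0.096],
  ],
)

```text
clock: 7.5
position: [0.5608, 0.2411, 0.2251]
ee_rot: [-0.696, 0.697, -0.124, 0.122]
contact_force: [0.7, -0.3, -0.2]
width: 0.0702
```

Emit:
arm_command(
  commands=[
    [7,[0,0,0],0],
    [7,[0,0,0],0],
  ],
)

```text
clock: 7.7
position: [0.5608, 0.2402, 0.225]
ee_rot: [-0.695, 0.697, -0.125, 0.123]
contact_force: [0.1, 0.1, -0.2]
width: 0.0702
```

```bash
python3 - <<'E'
from h import *
grab('wrist','5');grab('scene','5')
E
```

```text
(no output)
```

View pics/wrist_5.png

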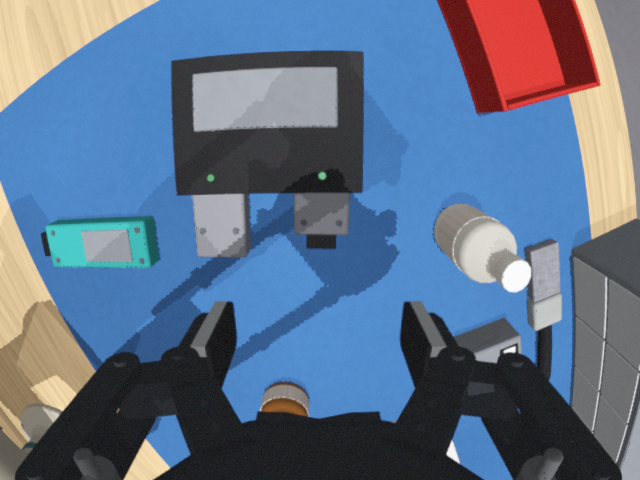

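View pics/scene_5.png

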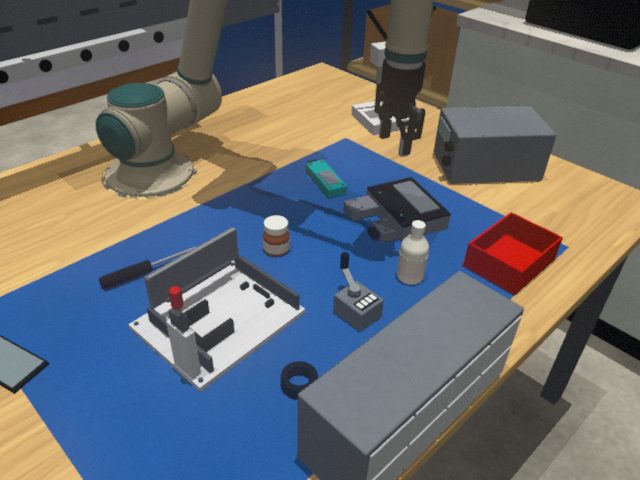

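```bash
cat >> h.py <<'E'
def fonz(im,u,v,z):
    K=im['intrinsics'];x=u-K[0,2];y=v-K[1,2];r=np.hypot(x,y);a=r/K[0,0]
    d=im['R'].T@np.array([np.sin(a)*x/r,np.sin(a)*y/r,np.cos(a)]); o=-im['R'].T@im['t']
    return o+d*(z-o[2])/d[2]
E
python3 - <<'E'
from h import *
p=cv2.imread('pics/wrist_5.png')[180:260,270:370];cv2.imwrite('pics/w5c.png',cv2.resize(p,None,fx=7,fy=7,interpolation=cv2.INTER_CUBIC))
E
```

```text
(no output)
```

View pics/w5c.png

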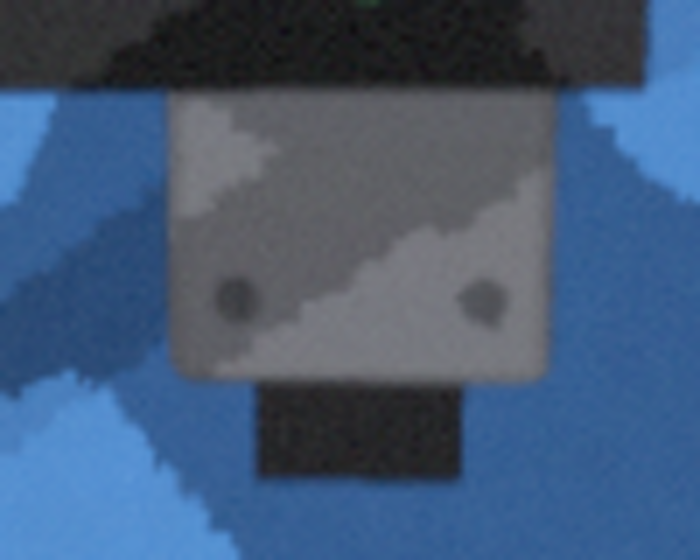

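```bash
python3 - <<'E'
from h import *
W=load('wrist','5')
c=lambda x,y:(270+x/7-.43,180+y/7-.43)
P={n:fonz(W,*c(*p),z)[:2] for n,p,z in [('el',(172,380),.026),('er',(549,380),.026),('rl',(168,92),.026),('rr',(555,90),.026),('plug',(360,478),.02),
 ('dockl',(0,0),.042)]}
for k,v in P.items(): print(k,v.round(4))
end=(P['el']+P['er'])/2; roof=(P['rl']+P['rr'])/2; d=roof-end; print('yaw to dock',np.arctan2(d[1],d[0]),'width',np.linalg.norm(P['el']-P['er']),'end',end)
e=P['er']-P['el'];print('yaw of width',np.arctan2(e[1],e[0])+np.pi/2)
u=np.array([np.cos(1.22),np.sin(1.22)]); print('grasp',end+u*.021,'origin',end+u*.060,'from plug',P['plug']+u*.075)
for p in [(177,194),(362,191)]: print('dock front',fonz(W,*p,.042))
s=manip.get_state();print(s['position'],s['qpos'])
E
```

```text
el [0.5336 0.2324]
er [0.5796 0.2155]
rl [0.5468 0.2679]
rr [0.5928 0.2514]
plug [0.5513 0.2095]
dockl [0.5339 0.2878]
yaw to dock 1.2180867110091986 width 0.04899472120010392 end [0.55661452 0.2239457 ]
yaw of width 1.2202365143118765
grasp [0.56383108 0.24366679] origin [0.57723326 0.28029167] from plug [0.57707657 0.27991734]
dock front [0.45160002 0.30672786 0.042     ]
dock front [0.60336476 0.25186637 0.042     ]
[0.56109932 0.239101   0.2255902 ] [ 2.89317300e-01  3.42174414e-01  1.46391327e+00 -9.37018159e-04
  1.33754571e+00  6.43454085e-01]
```

Emit:
arm_command(
  commands=[
    [7,[0.3,0.4,-4],0],
    [7,[0,0,-4],0],
    [7,[0,0,-4],0],
    [7,[0,0,-4],0],
    [7,[0,0,-3],0],
    [7,[0,0,-1.3],0],
    [7,[0,0,0],0],
  ],
  grip_force=50,
)

```text
clock: 8.5
position: [0.5635, 0.2427, 0.0217]
ee_rot: [-0.695, 0.697, -0.126, 0.123]
contact_force: [0.2, -0.6, 0.1]
width: 0.0702
```

Emit:
arm_command(
  commands=[
    [4,[0,0,0],0],
    [4,[0,0,0],0],
    [4,[0,0,0],0],
    [4,[0,0,0],0],
    [4,[0,0,0],0],
  ],
)

```text
clock: 9.0
position: [0.5662, 0.2444, 0.0254]
ee_rot: [0.697, -0.696, 0.123, -0.126]
contact_force: [1.2, -0.5, 7.2]
width: 0.0485
```

Emit:
arm_command(
  commands=[
    [4,[0,0,0.3],0],
    [4,[-0.34,-0.94,0],0],
    [4,[-0.34,-0.94,0],0],
    [4,[-0.34,-0.94,0],0],
    [4,[-0.34,-0.94,0],0],
    [4,[-0.34,-0.94,0],0],
    [4,[-0.34,-0.94,0],0],
    [4,[-0.34,-0.94,0],0],
    [4,[-0.34,-0.94,0],0],
    [4,[-0.34,-0.94,0],0],
    [4,[0,0,0],0],
  ],
)

```text
clock: 10.1
position: [0.5333, 0.1583, 0.0263]
ee_rot: [-0.696, 0.696, -0.125, 0.124]
contact_force: [0.4, 0.9, -3.2]
width: 0.0488
```

```bash
python3 - <<'E'
from h import *
grab('wrist','6');grab('side','6')
E
```

```text
(no output)
```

View pics/wrist_6.png

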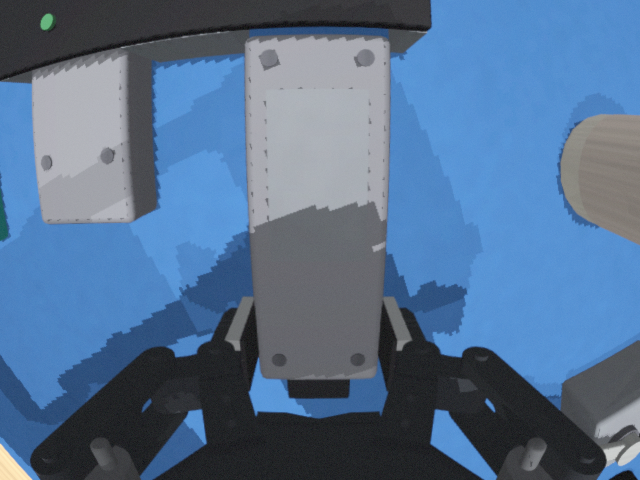

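View pics/side_6.png

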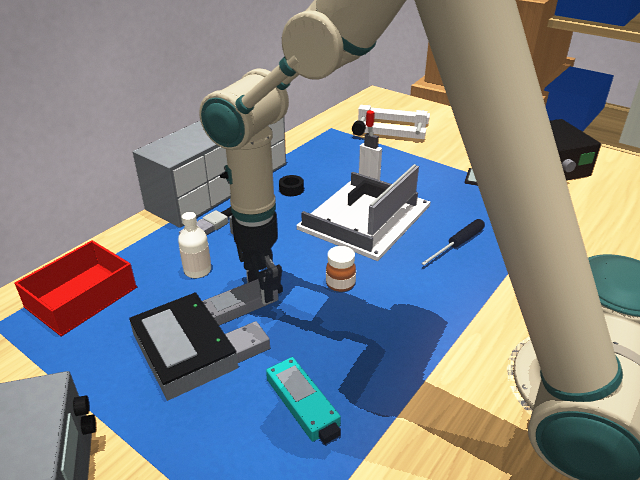

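Emit:
arm_command(
  commands=[
    [4,[-0.34,-0.94,-0.1],0],
    [4,[-0.34,-0.94,0],0],
    [4,[-0.17,-0.47,-0.1],0],
    [4,[0,0,0],0],
    [6.5,[0,0,0],0],
    [6.5,[0,0,0],0],
    [6.5,[0,0,0],0],
  ],
)

```text
clock: 10.9
position: [0.5252, 0.1358, 0.0241]
ee_rot: [-0.696, 0.696, -0.124, 0.124]
contact_force: [-0.1, -0.7, -0.1]
width: 0.065
```

```bash
python3 - <<'E'
from h import *
grab('wrist','7')
E
```

```text
(no output)
```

View pics/wrist_7.png

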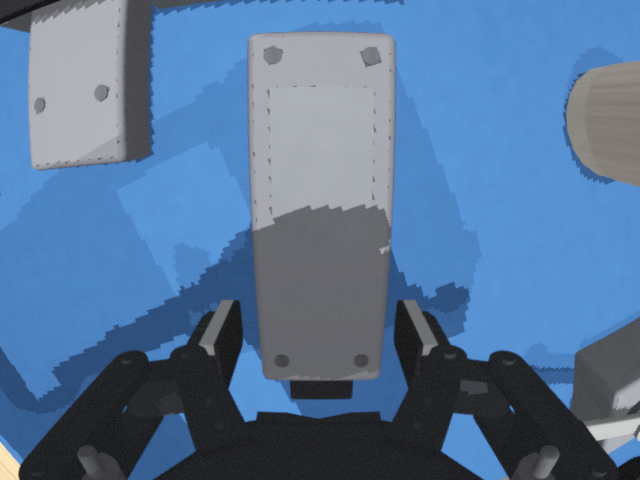

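```bash
python3 - <<'E'
from fit import *
W=load('wrist','7')
L=[(-.075,.025),(-.075,-.025),(.06,.025),(.06,-.025)]
px=[(249,34),(395,35),(264,379),(380,379)]
# which side is +y: module x = -u ; left in image?
w=[fonz(W,*p,.026)[:2] for p in px]; print(np.round(w,4))
for s in(1,-1):
    th,R,t,res=rigid([(a,s*b) for a,b in L],w); print(s,th,t,res.round(1).tolist())
s=manip.get_state();p=s['position'];print(p)
E
```

```text
[[0.5415 0.2476]
 [0.5866 0.2308]
 [0.4962 0.1239]
 [0.5417 0.1071]]
1 -1.9194571642742368 [0.53896047 0.17029468] [[46.5, -15.3], [-45.5, 18.5], [45.7, -18.5], [-46.8, 15.4]]
-1 -1.9210206377060746 [0.53894945 0.17029869] [[-0.3, 1.7], [1.6, 1.3], [-1.3, -1.4], [0.1, -1.7]]
[0.5252708  0.13592397 0.02405167]
```

Emit:
arm_command(
  commands=[
    [6.5,[0.4,1,0.3],0],
    [6.5,[0.5,1.2,0],0],
    [6.5,[0.5,1.2,0],0],
    [6.5,[0.4,1.2,0],0],
    [6.5,[0.4,1.2,0],0],
    [6.5,[0,0,0],0],
    [4,[0,0,0],0],
    [4,[0,0,0],0],
    [4,[0,0,0],0],
    [4,[0,0,0],0],
  ],
  grip_force=60,
)

```text
clock: 11.95
position: [0.5476, 0.194, 0.0276]
ee_rot: [0.696, -0.696, 0.124, -0.124]
contact_force: [-0.5, 2.3, 2.6]
width: 0.0484
```

```bash
python3 - <<'E'
from h import *
grab('wrist','8')
E
```

```text
(no output)
```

View pics/wrist_8.png

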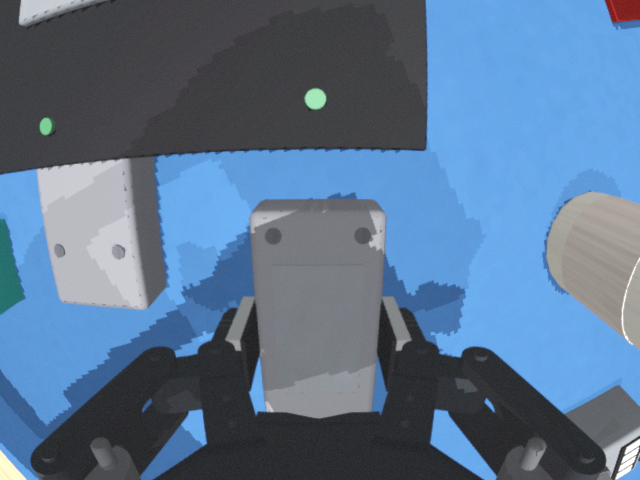

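Emit:
arm_command(
  commands=[
    [4,[0,0,1],0],
    [4,[0,0,3],0],
    [4,[0,0,3],0],
    [4,[0,0,3],0],
    [4,[0,0,3],0],
    [4,[0,0,0.3],0],
    [4,[0,0,0],0],
  ],
)

```text
clock: 12.7
position: [0.5476, 0.1937, 0.1607]
ee_rot: [-0.696, 0.696, -0.124, 0.125]
contact_force: [0.1, -0.6, -2.4]
width: 0.0485
```

```bash
python3 - <<'E'
from h import *
grab('wrist','9')
W=load('wrist','8')
a=fonz(W,255,205,.026);b=fonz(W,384,205,.026);print(a,b); m=(a+b)[:2]/2
u=np.array([np.cos(1.2206),np.sin(1.2206)]);p=np.array([.5476,.194]);print('tail ahead of TCP',(m-p)@u)
E
```

```text
[0.54406976 0.24997156 0.026     ] [0.58660432 0.23431357 0.026     ]
tail ahead of TCP 0.05130583028920586
```

View pics/wrist_9.png

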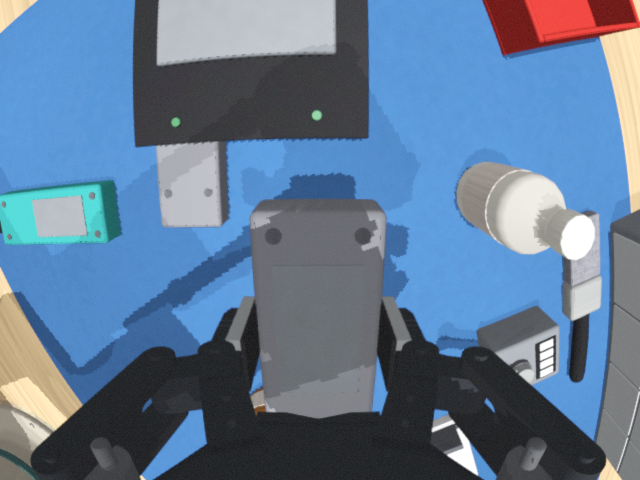

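Emit:
arm_command(
  commands=[
    [4,[-0.1,-2,0],0.035],
    [4,[-0.1,-2.8,0],0.035],
    [4,[-0.1,-2.8,0],0.035],
    [4,[-0.1,-2.8,0],0.035],
    [4,[-0.1,-2.8,0],0.035],
    [4,[-0.1,-2.8,0],0.035],
    [4,[-0.1,-2.8,0],0.035],
    [4,[-0.1,-2.8,0],0.035],
    [4,[-0.1,-2.8,0],0.035],
    [4,[-0.1,-2.8,0],0.035],
    [4,[-0.1,-2.8,0],0.035],
    [4,[0,-2.0,0],0.035],
  ],
)

```text
clock: 13.95
position: [0.5348, -0.1273, 0.1579]
ee_rot: [0.707, -0.706, -0.022, 0.026]
contact_force: [-0.2, -1.2, -3.4]
width: 0.0483
```

Emit:
arm_command(
  commands=[
    [4,[0,-1.3,0],0],
    [4,[0,0,0],0],
    [4,[0,0,0],0],
  ],
)

```text
clock: 14.25
position: [0.5359, -0.1382, 0.1593]
ee_rot: [0.707, -0.706, -0.023, 0.024]
contact_force: [-0.1, -0.5, -2.1]
width: 0.0484
```

```bash
python3 - <<'E'
from h import *
for n in('wrist','scene','side'): grab(n,'10')
s=manip.get_state();print(s['position'],s['qpos'][0]+np.pi/2-s['qpos'][5])
p=cv2.imread('pics/scene_10.png')[220:400,110:320];q=cv2.imread('pics/side_10.png')[120:270,280:450]
cv2.imwrite('pics/sc10.png',cv2.resize(p,None,fx=3.5,fy=3.3)); cv2.imwrite('pics/sd10.png',cv2.resize(q,None,fx=4,fy=4))
E
```

```text
[ 0.53643548 -0.13774396  0.16009276] 1.6389137402864262
```

View pics/wrist_10.png

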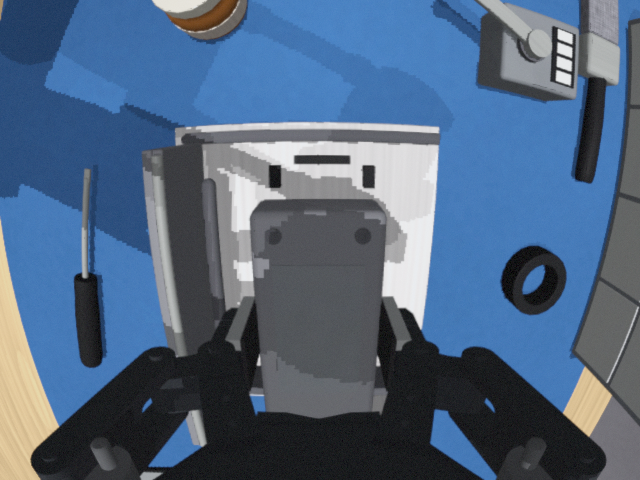

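View pics/sc10.png

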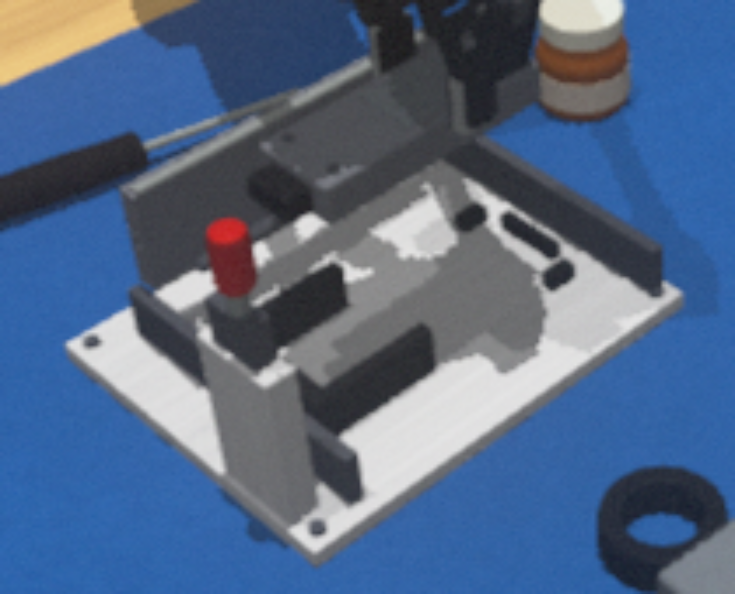

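View pics/sd10.png

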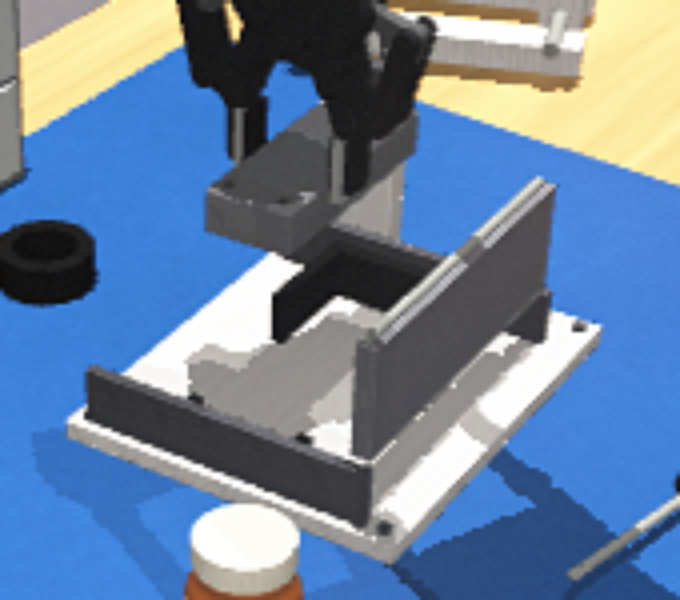

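```bash
python3 - <<'E'
from h import *
p=cv2.imread('pics/wrist_10.png')[145:215,245:395];cv2.imwrite('pics/w10c.png',cv2.resize(p,None,fx=5,fy=5,interpolation=cv2.INTER_CUBIC))
W=load('wrist','10');g=W['pixels'].max(2)[145:197,245:395]
m=(g<55).astype(np.uint8);n,l,st,c=cv2.connectedComponentsWithStats(m)
for i in range(1,n):
    if st[i,4]>40:
        r=cv2.minAreaRect(np.argwhere(l==i)[:,::-1].astype(np.float32));print(st[i],c[i]+[245,145],r)
E
```

```text
[ 52  11  52   7 289] [322.01730104 159.11072664] ((77.5, 14.0), (6.0, 51.0), 90.0)
[ 24  21  12  22 235] [274.7106383  176.41276596] ((29.5, 31.5), (21.0, 11.0), 90.0)
[118  21  11  21 200] [368.15  175.925] ((123.0, 31.0), (20.0, 10.0), 90.0)
```

View pics/w10c.png

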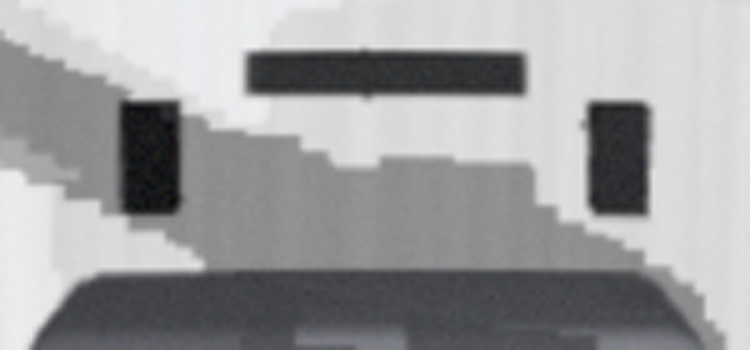

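```bash
python3 - <<'E'
from fit import *
W=load('wrist','10')
c=lambda x,y:(245+x/5-.4,145+y/5-.4)
# left in image = fixture -x ; up = +y
pts=[((122,100),(-.038,.079)),((180,213),(-.030,.063)),((588,213),(.030,.063)),((648,100),(.038,.079)),((180,100),(-.03,.079)),((588,100),(.03,.079)),((385,94),(0,.080)),((385,52),(0,.086))]
w=[fonz(W,*c(*p),.022)[:2] for p,_ in pts]
th,R,t,res=rigid([l for _,l in pts],w);print('nest',t,'yaw',th);print(res.round(1).tolist())
# module tail top now: bottom z .133 -> top .159
s=manip.get_state();print(s['position'])
a=t+R@np.array([0,.025]);print('TCP target',a)
E
```

```text
nest [ 0.53972308 -0.16396788] yaw 0.06755207390367508
[[-0.8, -0.3], [-0.8, 0.1], [0.9, 0.2], [0.6, -0.3], [-1.1, -0.2], [1.2, -0.1], [-0.1, 0.2], [-0.1, 0.3]]
[ 0.53643548 -0.13774396  0.16009276]
TCP target [ 0.53803557 -0.1390249 ]
```

Emit:
arm_command(
  commands=[
    [4,[0.1,-0.1,-2],0],
    [4,[0,0,-2],0],
    [4,[0,0,-2],0],
    [4,[0,0,-2],0],
    [4,[0,0,-1],0],
    [4,[0,0,0],0],
    [4,[0,0,0],0],
  ],
)

```text
clock: 15.1
position: [0.5382, -0.1397, 0.0709]
ee_rot: [-0.707, 0.707, 0.024, -0.023]
contact_force: [-0.3, 0.4, -2.0]
width: 0.0483
```

```bash
python3 - <<'E'
from h import *
for n in('wrist','scene','side'): grab(n,'11')
s=manip.get_state();print(s['position'],s['contact_force'])
p=cv2.imread('pics/scene_11.png')[220:400,110:320];q=cv2.imread('pics/side_11.png')[120:270,280:450]
cv2.imwrite('pics/sc11.png',np.hstack([cv2.resize(p,(420,360)),cv2.resize(q,(380,360))]))
E
```

```text
[ 0.53849736 -0.1401546   0.07145708] [-0.05342324 -0.15801278 -1.5537757 ]
```

View pics/wrist_11.png

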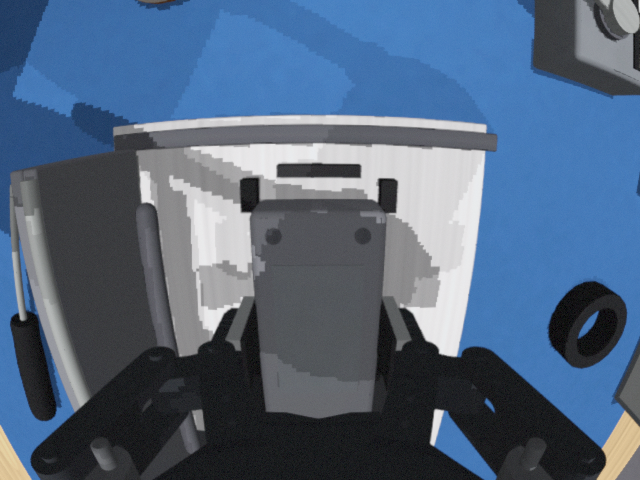

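View pics/sc11.png

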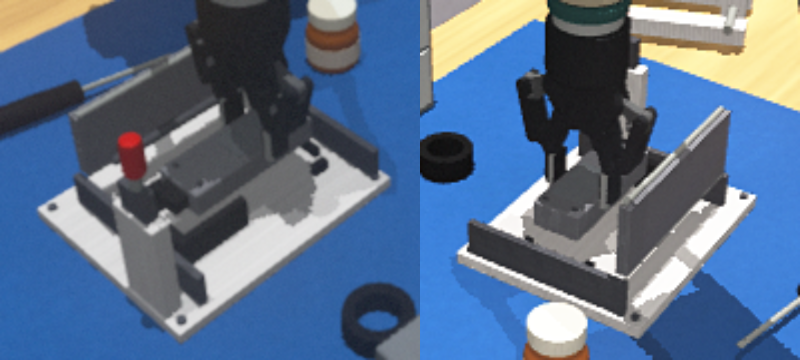

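Emit:
arm_command(
  commands=[
    [4,[0,0.1,-1],0],
    [4,[0,0,-1],0],
    [4,[0,0,-0.7],0],
    [4,[0,0,-0.3],0],
    [4,[0,0,0],0],
    [4,[0,0,0],0],
  ],
)

```text
clock: 15.85
position: [0.5377, -0.139, 0.0401]
ee_rot: [-0.707, 0.707, 0.024, -0.024]
contact_force: [-0.7, 1.0, -2.8]
width: 0.0485
```

Emit:
arm_command(
  commands=[
    [4,[0,0,-0.1],0],
    [4,[0,0,0],0],
    [4,[0,0,0],0],
  ],
)

```text
clock: 16.15
position: [0.5379, -0.139, 0.0396]
ee_rot: [-0.707, 0.707, 0.024, -0.023]
contact_force: [0.1, -0.1, -0.2]
width: 0.0483
```

Emit:
arm_command(
  commands=[
    [5.2,[0,0,0],0],
    [5.6,[0,0,0],0],
    [6.0,[0,0,0],0],
    [6.0,[0,0,0],0],
    [6.0,[0,0,0],0],
  ],
)

```text
clock: 16.65
position: [0.5377, -0.139, 0.0394]
ee_rot: [-0.707, 0.707, 0.024, -0.024]
contact_force: [-0.4, 0.3, -1.0]
width: 0.0602
```

```bash
python3 - <<'E'
from h import *
for n in('wrist','scene','side'): grab(n,'12')
p=cv2.imread('pics/scene_12.png')[220:400,110:320];q=cv2.imread('pics/side_12.png')[120:270,280:450]
cv2.imwrite('pics/sc12.png',np.hstack([cv2.resize(p,(420,360)),cv2.resize(q,(380,360))]))
E
```

```text
(no output)
```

View pics/wrist_12.png

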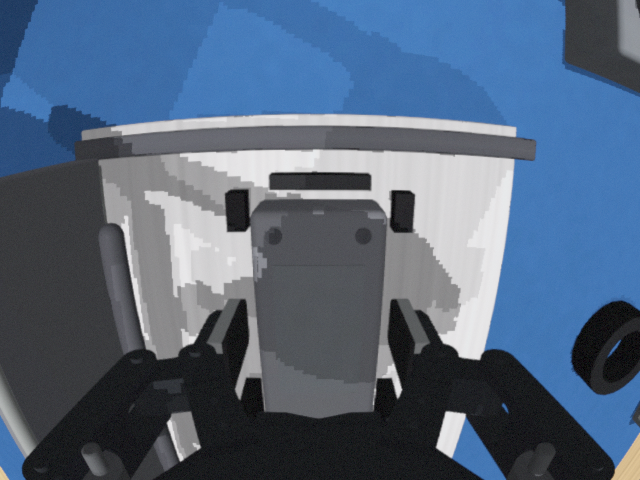

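View pics/sc12.png

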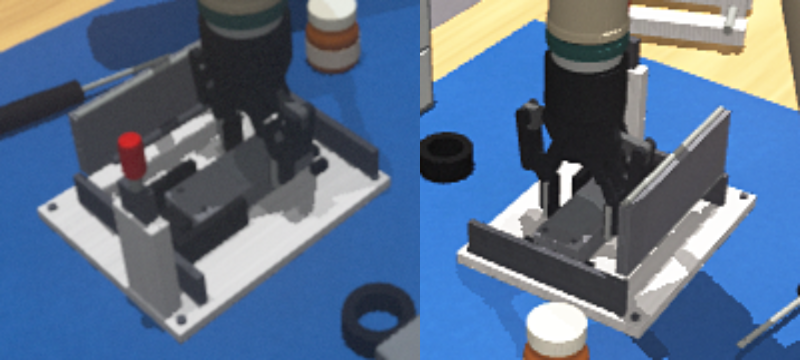

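Emit:
arm_command(
  commands=[
    [6,[0,0,1],0],
    [6,[0,0,2],0],
    [6,[0,0,4],0],
    [6,[0,0,4],0],
    [6,[0,0,4],0],
    [6,[0,0,3],0],
    [6,[0,0,0],0],
  ],
)

```text
clock: 17.5
position: [0.5403, -0.1399, 0.2253]
ee_rot: [-0.705, 0.708, 0.027, -0.02]
contact_force: [0.6, -0.5, 0.0]
width: 0.0601
```

```bash
python3 - <<'E'
from h import *
for n in('wrist','scene'): grab(n,'13')
p=cv2.imread('pics/scene_13.png')[230:390,120:310];cv2.imwrite('pics/sc13.png',cv2.resize(p,None,fx=4,fy=3.7))
E
```

```text
(no output)
```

View pics/wrist_13.png

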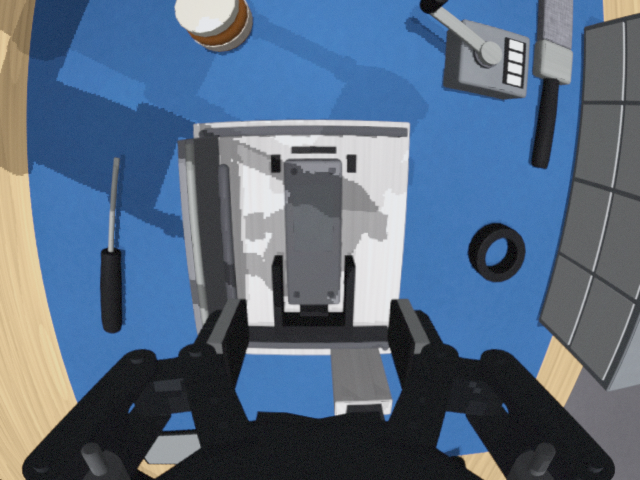

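View pics/sc13.png

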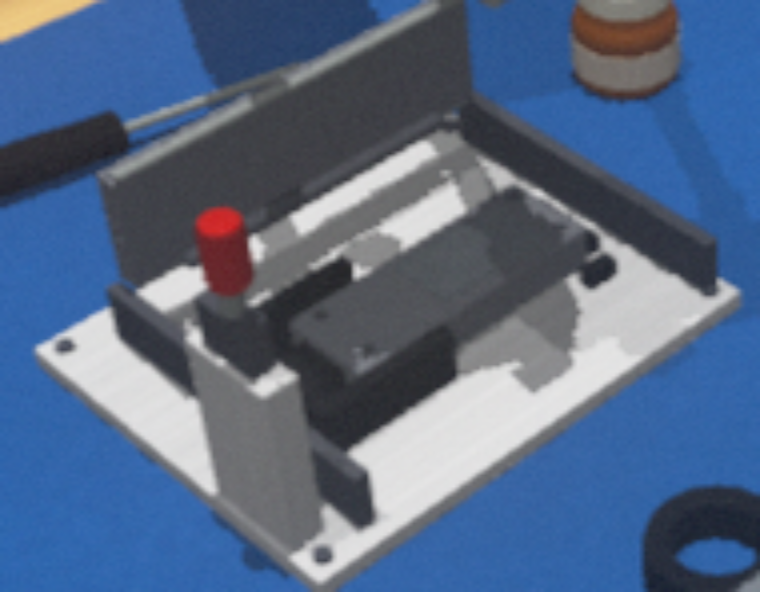

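```bash
python3 - <<'E'
from fit import *
W=load('wrist','13')
px=[(286,160),(341,160),(288,304),(340,304)];L=[(-.025,.075),(.025,.075),(-.025,-.06),(.025,-.06)]
w=[fonz(W,*p,.038)[:2] for p in px];th,R,t,res=rigid(L,w);print('module',t,th,res.round(1).tolist())
g=[((275,163),(-.034,.071)),((351,163),(.034,.071))]
w=[fonz(W,*p,.022)[:2] for p,_ in g];th,R,t,res=rigid([l for _,l in g],w);print('nest',t,th,res.round(1).tolist())
print('plug tip',fonz(W,314,313,.032),'plugstop?')
print('pivot',fonz(W,488,53,.057),'knob',fonz(W,433,5,.084))
s=manip.get_state();print(s['position'],s['qpos'][0]+np.pi/2-s['qpos'][5])
E
```

```text
module [ 0.53975267 -0.16307632] 0.06725732166565394 [[-2.0, 0.7], [1.9, 1.0], [-0.5, -1.0], [0.6, -0.7]]
nest [ 0.53911954 -0.16391781] 0.0647070841115223 [[-0.4, -0.0], [0.4, 0.0]]
plug tip [ 0.54456534 -0.23488643  0.032     ] plugstop?
pivot [0.67264629 0.01881653 0.057     ] knob [0.61366396 0.04091482 0.084     ]
[ 0.53773075 -0.13896131  0.22053265] 1.6378941787073042
```

Emit:
arm_command(
  commands=[
    [0,[0.9,2.9,0],0],
    [0,[0.9,2.9,0],0],
    [0,[0.9,2.9,0],0],
    [0,[0.9,2.9,0],0],
    [0,[0.9,2.9,0],0],
    [0,[1.0,2.9,0],0],
    [0,[1.0,3.0,0],0],
    [0,[1.0,3.0,0],0],
    [0,[0,0,0],0],
    [0,[0,0,0],0],
  ],
)

```text
clock: 18.6
position: [0.6116, 0.0955, 0.2175]
ee_rot: [-0.706, 0.707, 0.023, -0.026]
contact_force: [-0.5, 0.1, 0.1]
width: 0.0004
```

Emit:
arm_command(
  commands=[
    [0,[0,0,-3],0],
    [0,[0,0,-3],0],
    [0,[0,0,-3],0],
    [0,[0,0,-2.5],0],
    [0,[0,0,-2.5],0],
    [0,[0,0,0],0],
    [0,[0,0,0],0],
  ],
)

```text
clock: 19.3
position: [0.6121, 0.0941, 0.079]
ee_rot: [-0.707, 0.707, 0.023, -0.024]
contact_force: [0.5, 0.3, 1.2]
width: 0.0003
```

```bash
python3 - <<'E'
from h import *
for n in('wrist','scene','side'): grab(n,'14')
p=cv2.imread('pics/scene_14.png')[200:340,300:440];q=cv2.imread('pics/side_14.png')[150:290,170:310]
cv2.imwrite('pics/sc14.png',np.hstack([cv2.resize(p,(400,400)),cv2.resize(q,(400,400))]))
E
```

```text
(no output)
```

View pics/sc14.png

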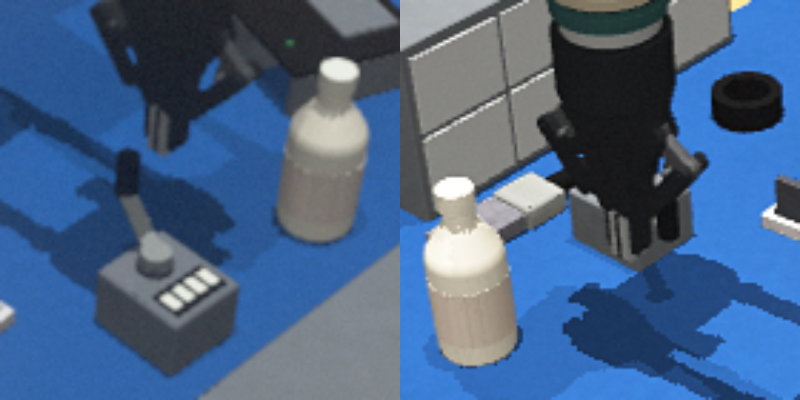

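View pics/wrist_14.png

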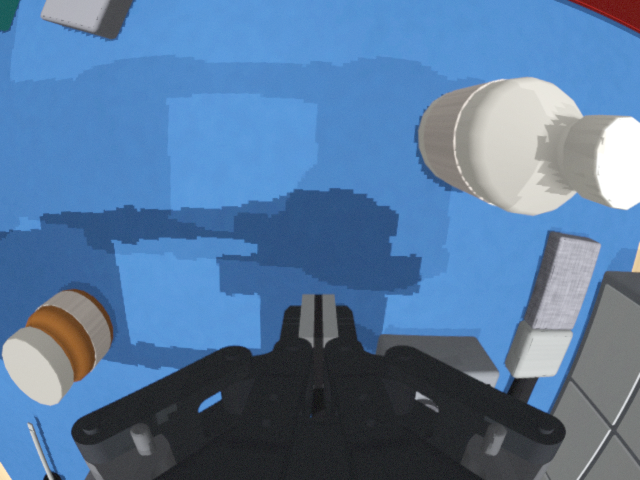

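Emit:
arm_command(
  commands=[
    [0,[0,-1,0],0],
    [0,[0,-1,0],0],
    [0,[0,-1,0],0],
    [0,[0,-1,0],0],
    [0,[0,-1,0],0],
    [0,[0,-1,0],0],
    [0,[0,-1,0],0],
    [0,[0,-0.5,0],0],
    [0,[0,0,0],0],
  ],
)

```text
clock: 20.35
position: [0.6131, 0.0192, 0.0793]
ee_rot: [-0.707, 0.707, 0.024, -0.023]
contact_force: [-1.1, 2.2, -0.1]
width: 0.0002
```

```bash
python3 - <<'E'
from h import *
for n in('scene','side'): grab(n,'15')
print(manip.get_state()['contact_force'])
p=cv2.imread('pics/scene_15.png')[200:340,300:440];q=cv2.imread('pics/side_15.png')[150:290,170:310]
cv2.imwrite('pics/sc15.png',np.hstack([cv2.resize(p,(400,400)),cv2.resize(q,(400,400))]))
E
```

```text
[ 0.85407932  2.54547516 -1.2956405 ]
```

View pics/sc15.png

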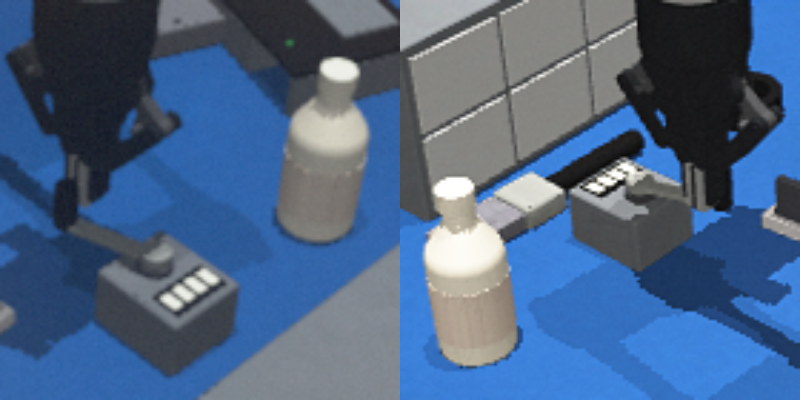

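Knob in contact and swinging (about 2.5 N). Going on to the stop.

Emit:
arm_command(
  commands=[
    [0,[0,-0.4,0],0],
    [0,[0,-0.4,0],0],
    [0,[0,0,0],0],
  ],
)

```text
clock: 20.75
position: [0.6138, 0.0119, 0.0797]
ee_rot: [-0.707, 0.707, 0.024, -0.023]
contact_force: [2.0, 4.0, -0.1]
width: 0.0001
```

Emit:
arm_command(
  commands=[
    [0,[0,-0.3,0],0],
    [0,[0,-0.2,0],0],
    [0,[0,0,0],0],
    [0,[0,0,0],0],
  ],
)

```text
clock: 21.15
position: [0.6134, 0.0071, 0.0798]
ee_rot: [0.707, -0.707, -0.024, 0.023]
contact_force: [3.1, 2.9, 0.8]
width: 0.0001
```

Emit:
arm_command(
  commands=[
    [0,[0,-0.3,0],0],
    [0,[0,0,0],0],
    [0,[0,0,0],0],
  ],
)

```text
clock: 21.45
position: [0.6136, 0.0066, 0.0799]
ee_rot: [0.708, -0.705, -0.024, 0.022]
contact_force: [3.1, 11.2, 0.9]
width: 0.0003
```

```bash
python3 - <<'E'
from h import *
for n in('scene','side'): grab(n,'16')
print(manip.get_state()['contact_force'],manip.get_state()['position'])
p=cv2.imread('pics/scene_16.png')[200:340,300:440];q=cv2.imread('pics/side_16.png')[150:290,170:310]
cv2.imwrite('pics/sc16.png',np.hstack([cv2.resize(p,(400,400)),cv2.resize(q,(400,400))]))
E
```

```text
[ 3.47197226 10.72711122  1.19235492] [0.6135699  0.00656724 0.07988201]
```

View pics/sc16.png

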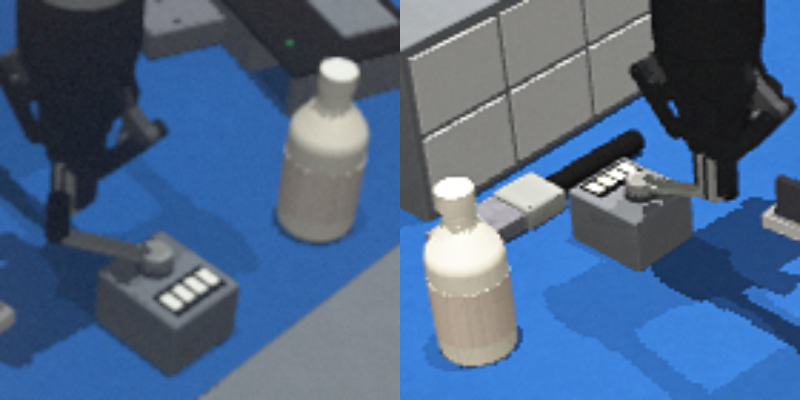

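Force jumped to 11 N without further travel: it is at the stop. Back off along +y, letting the lever spring back, then rise.

Emit:
arm_command(
  commands=[
    [0,[0,1,0],0],
    [0,[0,1.2,0],0],
    [0,[0,1.2,0],0],
    [0,[0,1.2,0],0],
    [0,[0,1.2,0],0],
    [0,[0,1.2,0],0],
    [0,[0,1.2,0],0],
    [0,[0,1,0],0],
    [0,[0,0,0],0],
  ],
)

```text
clock: 22.45
position: [0.6125, 0.0974, 0.0793]
ee_rot: [0.707, -0.707, -0.024, 0.024]
contact_force: [0.4, -0.0, 0.0]
width: 0.0004
```

Emit:
arm_command(
  commands=[
    [0,[0,0,3],0],
    [0,[0,0,4],0],
    [0,[0,0,4],0],
    [0,[0,0,4],0],
    [0,[0,0,2],0],
    [0,[-3,3,0],0],
    [0,[-3,3,0],0],
    [0,[-3,3,0],0],
    [0,[0,0,0],0],
    [0,[0,0,0],0],
  ],
)

```text
clock: 23.45
position: [0.5223, 0.1861, 0.2497]
ee_rot: [-0.706, 0.707, 0.025, -0.024]
contact_force: [-0.7, -0.2, -1.1]
width: 0.0001
```

```bash
python3 - <<'E'
from fit import *
S=grab('scene','17');D=grab('side','17')
print(manip.get_state()['contact_force'],manip.get_state()['qd'].round(3))
import numpy as np
d=lambda a,b:np.abs(a.astype(int)-b).max()
p=cv2.imread('pics/scene_17.png')[200:340,300:440];q=cv2.imread('pics/side_17.png')[150:290,170:310]
cv2.imwrite('pics/sc17.png',np.hstack([cv2.resize(p,(400,400),interpolation=cv2.INTER_CUBIC),cv2.resize(q,(400,400),interpolation=cv2.INTER_CUBIC)]))
E
```

```text
[-0.1003548   1.03145329  0.13297415] [-0.011  0.009 -0.006  0.005  0.004  0.003]
```

View pics/scene_17.png

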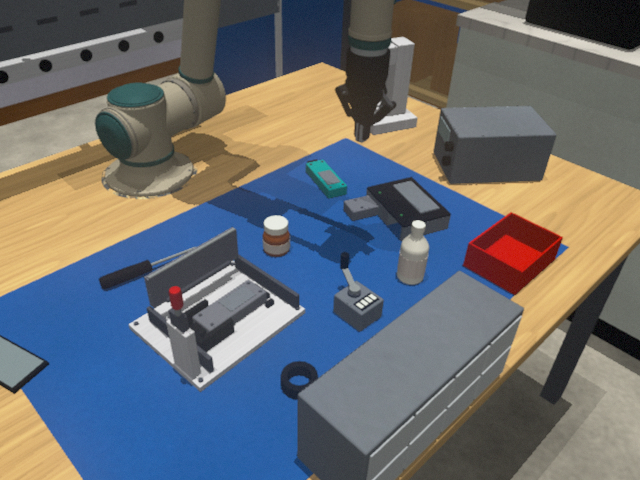

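View pics/side_17.png

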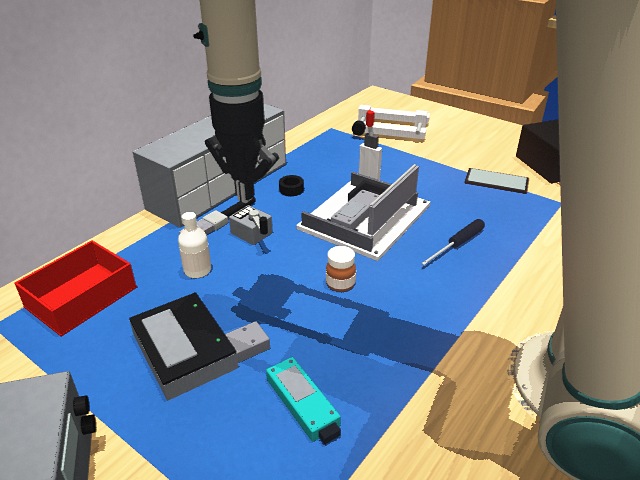

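View pics/sc17.png

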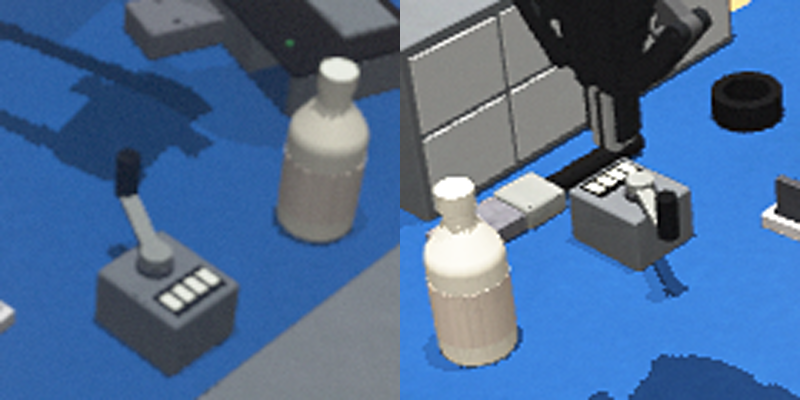

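```bash
python3 - <<'E'
from h import *
F=.068;RF=np.array([[np.cos(F),-np.sin(F)],[np.sin(F),np.cos(F)]]);tF=np.array([.527,-.165])
for n in('scene','side'):
    P=cloud(load(n,'17'));L=P.copy();L[...,:2]=(P[...,:2]-tF)@RF
    q=L[(abs(L[...,1])<.085)&(L[...,0]<-.04)&(L[...,0]>-.1)&(L[...,2]>.06)&(L[...,2]<.125)]
    for a,b in((.06,.075),(.075,.09),(.09,.105),(.113,.122)):
        k=(q[:,2]>a)&(q[:,2]<b);print(n,a,np.median(q[k,0]).round(4),k.sum(), q[:,2].max().round(4))
manip.sign_off()
E
```

```text
scene 0.06 -0.0668 475 0.122
scene 0.075 -0.0669 502 0.122
scene 0.09 -0.0667 538 0.122
scene 0.113 -0.0684 476 0.122
side 0.06 -0.0784 208 0.1187
side 0.075 -0.0785 224 0.1187
side 0.09 -0.0786 214 0.1187
side 0.113 -0.0726 247 0.1187
the job is handed in; nothing more can be done
```

I did all three steps in order and handed the job in at about 23.5 s of the 67 s allowed. No verdict was reported.

- **Cover:** I pushed it by its bar until the force rose to about 8 N at the stop. A depth check just before hand-in showed both faces vertical, at fixture x about -67 and -78.5 mm.
- **Module:** I slid the pack with the black plug out of the dock, took a new hold on the tail half and set it down in the nest. The wrist view after release put its centre about 1 mm from the nest centre and its yaw within 0.003 rad. Only pictures were taken of it after that, and they showed it still seated.
- **Lever:** I pushed it until the force jumped to 11 N with no further travel, then let it go. It looked the same as at the start in both cameras, though I did not measure its angle.
- **Everything else:** The blanking pack and the bystanders looked unmoved by eye in the last pictures, and the arm stood clear of everything.

**Off-plan or disagreeing readings:**
- When I first gripped the module at the dock, the closing fingertips touched the table with about 7 N. I raised the gripper 3 mm and used a higher grip after that.
- The scene and side cameras disagreed by up to about 4 mm on the dock and fixture corners, so I used wrist-camera readings for the fine positions.
- The wrist camera's reading of the knob, at the picture's edge, was about 11 mm off the other two cameras, so I ignored it.

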